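# Unhook the sink caddy from its safety hook and stand it in the draining tray

### The arm

A 6-joint arm with a two-finger parallel gripper is mounted at the origin on the work surface. World frame = base frame: x ahead of the robot, y to its left, z up, the work surface at z = 0. Lengths are in mm, angles in rad, forces in N, time in s.
With the tool pointing down it reaches from about 300 to 775 mm from the base axis. Payload 14.6 kg.
Tool frame: the origin (TCP) lies on the centre line of the jaws, within the pads' length; the fingertips stand 14 mm ahead of it and the grasp point (between the pads) lies 5 mm behind it; z points along the fingers, x is the direction in which the jaws open and shut, and the axes are right-handed (so a half turn about z gives the same grasp; the last joint's range is limited). The gripper opens to 85 mm and grips with 20 to 120 N. Pads are 22 mm wide; open, the fingers measure 114 mm over their backs; the gripper's body (76 mm by 85 mm) begins 54 mm behind the grasp point. The pads swing forward as they close: fully open they stand 13 mm farther back than shut.
Start: joints at [-1.214, 0.3, 1.521, -0, 1.321, -0.067], TCP at [226.167, -501.336, 245.281] pointing down, gripper open.
Joint ranges: [-3.03, 3.03], [-0.79, 2.21], [0.23, 2.52], [-1.04, 4.18], [0, 3.07], [-2.55, 2.55]. Speed limits (rad/s): [2.22, 2.22, 2.57, 3.14, 3.14, 3.14].

### API

Orientations are given as a unit quaternion [w, x, y, z].
In Python, from workcell import telemetry, cams, order gives the robot as it stands.
- The arm moves only by the tool apply_moves, never from a script. Its argument "plan" is one flat list of numbers, 7 for each row, row after row: the gripper command: -1 is shut, 1 is fully open, values between are in proportion, then the shift along the tool's x, y, z in m, then the turn, a rotation vector about the tool's x, y, z in degrees. A call has 1 to 12 rows; each row is the pose to reach, as a shift and turn from the pose commanded when the call began, along the tool's axes at that moment; what a row does not reach only later rows make up. A row lasts 1/10 s, in which the tool goes at most 50 mm and 8.59 degrees, less where a joint would pass 70% of its speed; a pose out of reach is approached as far as the arm can. A call with a gripper value outside its range is refused whole. The fingers move at their own pace and stop on an object; the grip force is fixed at half the most. Time passes only in rows, so rows that repeat a pose let the fingers close. It gives the time, the measured TCP pose, the force and the opening at its end, in the units of the state.
- telemetry.get_state(): the state, without advancing time (a new reading comes with each control period).
- cams.grab_frame(name): name is "side" or "top" or "wrist"; returns a dict with "color" (400x640x3 uint8, blue, green, red), "K" (3x3 intrinsics, pixels), "rvec" (rotation vector, rad) and "tvec" (3), from world to camera coordinates, as OpenCV has them. Camera axes: x right, y down, z forward; pixel columns grow to the right and rows downward; lengths in mm; the calibration is good to about 2 mm. A picture is of the moment at which its call begins. There is no depth.
- order.close_job(): hands the job in, once; it reports no verdict.
The state is a dict: "t": time; "joints": joint angles; "joint_vel": joint speeds; "effort": joint torques, N m; "eef_pos": TCP position; "tool_rot": TCP orientation; "contact_force": force on the tool from outside, world axes, zero at the start; "torque": the same for the moment, N m; "width": finger opening in mm.
Only numpy, scipy, OpenCV 4.12 (cv2) and the standard library are available. Lean on these libraries where they do the work, as an engineer would, in place of code of your own. Each camera call takes 0.05 s, during which the arm holds its last target. There are 200 camera calls.

### The job

The steel sink caddy hangs by its bar in a safety hook. Grip the bar and, using the bar itself, press the hook's sprung keeper back until you feel it is fully open, then lift it over the beak and draw it forward off the hook, without forcing anything or touching the stand or hook with the gripper. Set the caddy down gently, flat inside the rim of the grey draining tray, let go, and leave the cup, the jar and the saucer where they are.

Things in the scene. Friction and masses are not known exactly. Their poses are not given: they have to be found in the camera images.
- stand: Fixed steel stand with a safety hook. Origin on the counter under where the caddy hangs; z up, y along the hanging bar, +x the way the keeper opens, towards the post. Base plate x -15 to 125, 80 wide, 10 thick; post 16 square at x = 100; level arm 12 x 12 from x = -45 to the post, top (the seat) at z = 175. All lengths in mm.
- hook_seat (a point): Top of the arm above the stand's origin (z = 175), where the bar rests; axes as the stand's. The hook head (16 wide in y, x -42 to 46 plus the offset, z 157 to 198) is clamped on the arm: a front cheek, then a flat beak reaching back over the bar, underside 17 above the seat, 5 above the bar. Beak's end at x = 4 plus an offset of -8 to +8 that differs every time and is not measured: find it by feel.
- hook_keeper (a point): A point 12 above the seat, at the keeper's height (not its exact x: it moves with the head). The keeper is an upright plate closing the gap behind the beak's end. Pressed to +x its spring takes 4 N, rising to 8.6 N at 13 mm, then a dead stop. At the stop the bar is 5 mm clear of the beak and lifts straight up, still pressing; below 8 mm of travel the beak catches it. Over 40 N strains the hook.
- caddy: Loose steel tub, 0.22 to 0.45 kg, 80 (x) x 130 (y) x 70 high, origin at the centre of its underside, z up. A rigid bail on it: uprights (12 wide, 4 thick) at y = +-63 and a straight bar along y between them, 10 thick (x), 12 high, underside 150 above the origin. It starts hanging level by the bar's middle (within 4 mm), the bar under the beak, 10 to 18 short (-x) of the stand's origin, axes along the stand's.
- caddy_bar (a point): Centre of the caddy's bar, 156 above the caddy's origin; axes as the caddy's. The hook is at the bar's middle; grip from above, across the 10 mm thickness, between the hook and either upright, about 36 from the middle. The tub's rim is 80 below the bar, under the arm: to unhook, lift the bar 25 to 55 (over the beak), then draw it 125 or more to the stand's -x until the tub is off the arm's front end.
- tray: Fixed grey draining tray on the counter, outside 112 (x) x 162 (y), rim 14 high and 5 thick, so inside 102 x 152; its floor is 5 above its origin, which is the centre of its underside. The caddy stands in it with its long side along the tray's long side (y), either way round.
- tumbler: Bystander: handleless white ceramic cup, 66 wide, 85 tall (mm). Leave it.
- jar: Bystander: amber glass jar with steel cap, 64 wide, 80 tall, standing behind the tray (mm). Leave it.
- saucer: Bystander: white saucer, 90 wide, 14 tall (mm). Leave it.
Not all that is in view belongs to the job. What is shaped like the caddy but red is not meant.

How it is judged (in metres and radians):
On the way, in this order (a step that is already met when the one before it is completed fails the run):
1. the bar is slid back along the seat against the keeper (from under the beak, still down in the hook) (x of caddy_bar in the frame of stand above 0.0005 m and z of caddy_bar in the frame of stand below 0.189 m), for 0.05 s.
2. the caddy is lifted up out of the hook (bar 25 mm above its seated height, over the beak) (z of caddy_bar in the frame of stand above 0.206 m), for 0.1 s.
At the end, for the whole second after the job is handed in: The caddy stands at rest on the tray's floor inside its rim: origin within 14 mm of the tray's centre along each tray axis and less than 8 mm above the tray's origin, upright within 0.05 rad, off the hook and released (x of caddy in the frame of tray between -0.014 and 0.014 m and y of caddy in the frame of tray between -0.014 and 0.014 m and z of caddy in the frame of tray below 0.008 m and angle between caddy's own z axis and vertical below 0.05 rad and contact force between caddy and tray above 0.5 N and linear speed of caddy below 0.01 m/s); the robot touches nothing.
It fails at once if the hook is strained: caddy and stand or hook press on each other with more than 40 N (contact force between caddy and stand above 40 N).
It fails at once if the gripper or arm presses on the stand or hook (more than 3 N) (contact force between any of the fingers, the arm and stand above 3 N).
It fails at once if the caddy is dropped into the tray (faster than 0.3 m/s within 15 mm of its floor, a fall of over 5 mm) or rammed down on it (over 150 N) ((z of caddy in the frame of tray below 0.02 m and horizontal distance between caddy and tray below 0.06 m and linear speed of caddy above 0.3 m/s) or contact force between caddy and tray above 150 N).
It fails at once if the cup, the jar or the saucer is moved by more than 30 mm (distance of any of tumbler, jar, saucer from where it was at the start of the episode above 0.03 m).
It also fails if it takes over 54 s, if anything falls off the work surface, if the arm or the gripper's body presses on something with over 40 N, if the wrist force passes 120 N, or if a joint passes its speed limit or range.

## Working session

There is one attempt and no reset: what is moved stays moved. The work goes in short steps, Python scripts to look and compute and a tool call to move; the robot and the scene stay as the last step left them, time stands still between calls to the robot, and variables do not carry over. Pictures are saved under pics/ and viewed, about 8 in all and at most 12, crops included, and the job is handed in when it is done.

Besides the shell and the picture viewer there is one more tool, called after "Request:" as name(argument=value, ...) on one line, values as JSON. apply_moves: Moves the arm, as the interface text tells. Its arguments: {"type":"object","properties":{"plan":{"type":"array"}},"required":["plan"]}

```bash
mkdir -p pics; ls; cat > h.py <<'E'
import cv2,numpy as np
from workcell import telemetry,cams,order
def grab(n,f):
    d=cams.grab_frame(n); cv2.imwrite('pics/'+f+'.png',d['color']); np.savez('pics/'+f+'.npz',**{k:np.array(v) for k,v in d.items()}); return d
def load(f): return np.load('pics/'+f+'.npz')
def ray(d,u,v):
    R=cv2.Rodrigues(np.array(d['rvec'],float))[0]; t=np.array(d['tvec'],float).ravel()
    return -R.T@t, R.T@np.linalg.inv(d['K'])@np.array([u,v,1.])
def plane(d,u,v,z):
    c,r=ray(d,u,v); return c+r*(z-c[2])/r[2]
def tri(d1,p1,d2,p2):
    c1,r1=ray(d1,*p1);c2,r2=ray(d2,*p2); A=np.c_[r1,-r2]; s=np.linalg.lstsq(A,c2-c1,rcond=None)[0]
    a,b=c1+s[0]*r1,c2+s[1]*r2; return (a+b)/2,np.linalg.norm(a-b)
def proj(d,P): return cv2.projectPoints(np.array(P,float).reshape(-1,3),np.array(d['rvec'],float),np.array(d['tvec'],float),d['K'],None)[0].reshape(-1,2)
E
python3 - <<'E'
from h import *
for n in('side','top','wrist'):
    d=grab(n,n+'0'); c,r=ray(d,320,200); print(n,c.round(),(r/np.linalg.norm(r)).round(2))
print(telemetry.get_state())
E
```

```text
pics
side [ 340.  946. 1137.] [ 0.13 -0.67 -0.73]
top [ 345.   72. 1014.] [ 0.21 -0.02 -0.98]
wrist [ 296. -469.  373.] [-0.26 -0.13 -0.96]
{'t': 0.15, 'joints': array([-1.21359006e+00,  3.00396713e-01,  1.52141187e+00, -2.98297384e-05,
        1.32068078e+00, -6.65929589e-02]), 'joint_vel': array([-0.000662  , -0.0012791 , -0.00239816, -0.00041665, -0.00190452,
        0.00028978]), 'effort': array([ 3.28171853e-03, -5.43659127e+01, -3.61885893e+01,  2.74568315e-06,
        3.12892822e-03,  1.82758112e-05]), 'eef_pos': array([ 226.11664346, -501.20437118,  244.8336945 ]), 'tool_rot': array([-2.56199847e-04,  8.40009819e-01, -5.42571011e-01, -3.68229370e-04]), 'contact_force': array([ 0.06950601,  0.67637164, -0.24108231]), 'torque': array([ 0.01741178, -0.02171753,  0.0119574 ]), 'width': 85.45670463709506}
```

View pics/side0.png

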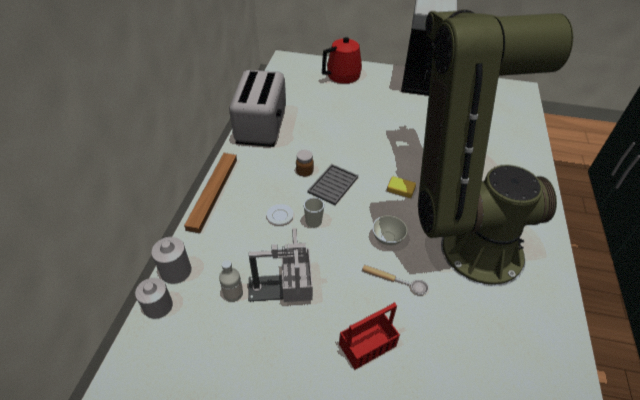

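View pics/top0.png

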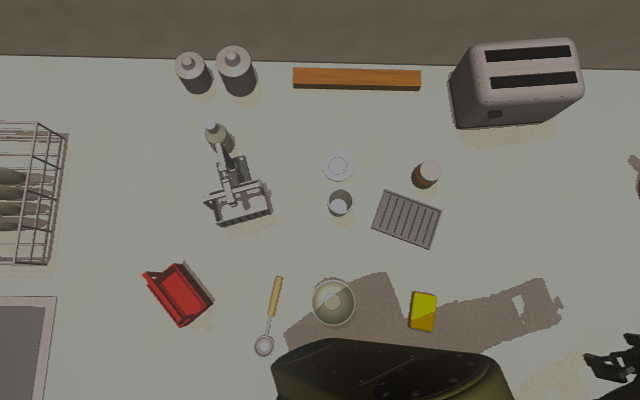

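The side view shows the stand and caddy near (285,275), the tray at (333,184), the cup at (314,212), the jar at (305,163) and the saucer at (280,215). The top view has the caddy near (238,200), the tray at (407,219), the cup at (340,203) and the jar at (427,175). The red caddy is a decoy. I need closer crops of both.

```bash
python3 - <<'E'
from h import *
a=cv2.imread('pics/top0.png')[115:240,190:290]; b=cv2.imread('pics/side0.png')[225:315,235:325]
r=lambda x:cv2.resize(x,(400,int(x.shape[0]*400/x.shape[1])),interpolation=cv2.INTER_CUBIC)
a,b=r(a),r(b); o=np.zeros((max(len(a),len(b)),800,3),np.uint8); o[:len(a),:400]=a;o[:len(b),400:]=b
o=np.clip(o*1.4,0,255).astype(np.uint8)
cv2.imwrite('pics/crop0.png',o)
E
```

```text
(no output)
```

View pics/crop0.png

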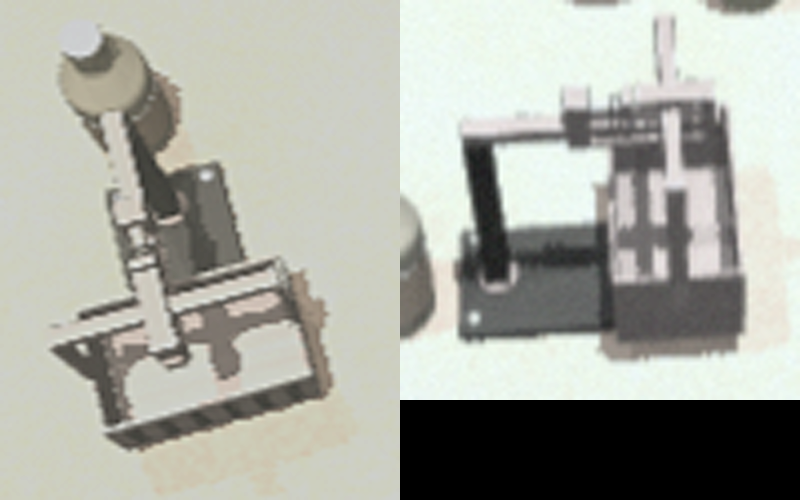

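The crop shows the bar's top in the top view from crop (55,328) to (283,263). The arm runs from (113,115) at the post to about (172,355) at its front end. I'll compute the world positions.

```bash
python3 - <<'E'
from h import *
d=load('top0'); T=lambda x,y,z:plane(d,190+x/4,115+y/4,z)
b1,b2=T(55,328,187),T(283,263,187); print('bar',b1.round(),b2.round(),np.linalg.norm(b1-b2),'ang',np.degrees(np.arctan2(*(b2-b1)[1::-1])))
a1,a2=T(113,115,175),T(172,355,175);print('arm',a1.round(),a2.round(),np.linalg.norm(a1-a2),'ang',np.degrees(np.arctan2(*(a1-a2)[1::-1])))
# base plate corners far side z=10
print('base',T(162,172,10).round(),T(218,163,10).round(),T(240,262,10).round())
# side
s=load('side0');S=lambda x,y:(235+(x-400)/4.444,225+y/4.444)
for n,p,q in(('near upright top',(283,263),(665,18)),):
    pass
print('side bar end a',plane(s,*S(664,20),187).round(),'arm post end',plane(s,*S(463,128),175).round())
P=proj(s,[b1,b2,a1,a2]); print(((P-[235,225])*4.444+[400,0]).round())
# tray
im=d['color'];
for k,z in(('tray',14),):
    g=cv2.cvtColor(im,cv2.COLOR_BGR2GRAY);m=np.zeros_like(g);m[180:260,362:452]=(g[180:260,362:452]<130)*255
    m=cv2.morphologyEx(m,cv2.MORPH_CLOSE,np.ones((7,7)))
    c=max(cv2.findContours(m,0,2)[0],key=cv2.contourArea);r=cv2.minAreaRect(c);B=cv2.boxPoints(r);W=np.array([plane(d,*p,z) for p in B])
    print(r,W.round(),W.mean(0).round(1),np.linalg.norm(W[1]-W[0]),np.linalg.norm(W[2]-W[1]),np.degrees(np.arctan2(*(W[1]-W[0])[1::-1])),np.degrees(np.arctan2(*(W[2]-W[1])[1::-1])))
for n,p,z in(('cup',(340,197),85),('jar',(430,168),80),('saucer',(338,166),14),('bottle',(211,126),120)):print(n,plane(d,*p,z).round())
E
```

```text
bar [524. 308. 187.] [563. 185. 187.] 128.77961929192548 ang -72.41568555534629
arm [652. 287. 175.] [512. 246. 175.] 145.06456195493206 ang 16.51330473099334
base [672. 293.  10.] [679. 256.  10.] [610. 238.  10.]
side bar end a [552. 194. 187.] arm post end [650. 291. 175.]
[[664. 179.]
 [651.   5.]
 [462. 122.]
 [709. 109.]]
((406.2829284667969, 219.0862579345703), (63.87110900878906, 42.61547088623047), 20.323137283325195) [[ 486.  -80.   14.]
 [ 594. -121.   14.]
 [ 536. -280.   14.]
 [ 430. -236.   14.]] [ 511.5 -179.4   14. ] 116.2474243459835 168.92221972809244 -20.77984609012254 -110.05716869150226
cup [552.   1.  85.]
jar [ 632. -228.   80.]
saucer [653.   2.  14.]
bottle [717. 321. 120.]
```

```bash
cat >> h.py <<'E'
from scipy.spatial.transform import Rotation as Ro
def rot():
    q=np.array(telemetry.get_state()['tool_rot']); return Ro.from_quat(q[[1,2,3,0]])
def want(yaw):
    c,s=np.cos(np.radians(yaw)),np.sin(np.radians(yaw)); return Ro.from_matrix(np.array([[c,s,0],[s,-c,0],[0,0,-1.]]))
def mv(p,yaw):
    st=telemetry.get_state(); R=rot(); print('shift m',(R.inv().apply(np.array(p)-st['eef_pos'])/1000).round(4),'turn',(R.inv()*want(yaw)).as_rotvec(degrees=True).round(2),'at',st['eef_pos'].round(1),'F',st['contact_force'].round(1),'w',round(st['width'],1),'t',st['t'])
E
python3 -c "
from h import *
mv([554,212,340],17)"
```

```text
shift m [-0.5154 -0.5922 -0.0947] turn [-4.000e-02  4.000e-02 -8.272e+01] at [ 226.1 -501.2  244.8] F [ 0.1  0.7 -0.2] w 85.5 t 0.15
```

Request:
apply_moves(plan=[0, -0.05, -0.05, -0.095, 0, 0, -8, 0, -0.5154, -0.592, -0.095, 0, 0, -82.7, 0, -0.5154, -0.592, -0.095, 0, 0, -82.7, 0, -0.5154, -0.592, -0.095, 0, 0, -82.7, 0, -0.5154, -0.592, -0.095, 0, 0, -82.7, 0, -0.5154, -0.592, -0.095, 0, 0, -82.7, 0, -0.5154, -0.592, -0.095, 0, 0, -82.7, 0, -0.5154, -0.592, -0.095, 0, 0, -82.7, 0, -0.5154, -0.592, -0.095, 0, 0, -82.7, 0, -0.5154, -0.592, -0.095, 0, 0, -82.7, 0, -0.5154, -0.592, -0.095, 0, 0, -82.7, 0, -0.5154, -0.592, -0.095, 0, 0, -82.7])

```text
t: 1.35
eef_pos: [467.4, 26.6, 325.4]
tool_rot: [0.0, 0.989, 0.148, 0.0]
contact_force: [0.6, -0.5, -0.6]
width: 42.6
```

```bash
python3 -c "
from h import *
mv([554,212,340],17)"
```

```text
shift m [ 0.137  -0.152  -0.0146] turn [ 0.01 -0.01  0.01] at [467.4  26.6 325.4] F [ 0.6 -0.5 -0.6] w 42.6 t 1.35
```

Request:
apply_moves(plan=[0, 0.137, -0.152, -0.0146, 0, 0, 0, 0, 0.137, -0.152, -0.0146, 0, 0, 0, 0, 0.137, -0.152, -0.0146, 0, 0, 0, 0, 0.137, -0.152, -0.0146, 0, 0, 0, 0, 0.137, -0.152, -0.0146, 0, 0, 0, 0, 0.137, -0.152, -0.0146, 0, 0, 0, 0, 0.137, -0.152, -0.0146, 0, 0, 0])

```text
t: 2.05
eef_pos: [553.5, 209.0, 339.7]
tool_rot: [0.0, 0.989, 0.147, -0.0]
contact_force: [-0.5, -0.3, -0.0]
width: 42.8
```

```bash
python3 -c "
from h import *
mv([554,212,340],17)
d=grab('wrist','w1')
o=cv2.resize(d['color'],(800,500)); cv2.imwrite('pics/w1b.png',np.clip(o*1.3,0,255).astype(np.uint8))"
```

```text
shift m [ 0.0014 -0.0028 -0.0003] turn [ 0.01  0.03 -0.05] at [553.5 209.  339.7] F [-0.5 -0.3 -0. ] w 42.8 t 2.05
```

View pics/w1b.png

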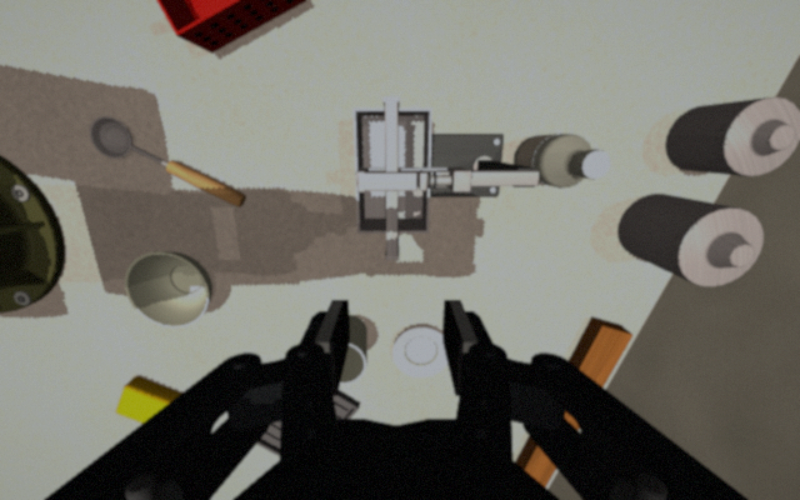

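The wrist view is level with the stand. The bar runs from (391,98) to (392,258), the arm's centreline is at y≈180 from (357,180) to (538,178), and the post is at about (485,162).

```bash
python3 - <<'E'
from h import *
d=load('w1'); W=lambda x,y,z:plane(d,x/1.25,y/1.25,z)
a,b=W(391,98,187),W(392.5,258,187);print(a.round(1),b.round(1),np.linalg.norm(a-b),(a+b)/2)
p,q=W(357,180,175),W(538,178,175);print(p.round(1),q.round(1),np.linalg.norm(p-q),np.degrees(np.arctan2(*(q-p)[1::-1])))
# edges refine: columns gradient across bar at rows
g=cv2.GaussianBlur(cv2.cvtColor(d['color'],cv2.COLOR_BGR2GRAY),(3,3),0)
for y in(95,105,115,125,170,180,190): print(y,g[y,298:330].tolist())
E
```

```text
[518.8 312.1 187. ] [556.4 191.3 187. ] 126.49516504217996 [537.63157232 251.69584868 187.        ]
[509.2 244.6 175. ] [653.3 290.2 175. ] 151.11021224582035 17.557969464051713
95 [76, 76, 74, 75, 76, 77, 75, 73, 76, 90, 110, 124, 129, 130, 130, 130, 130, 129, 125, 110, 88, 72, 68, 68, 68, 69, 69, 67, 65, 65, 66, 68]
105 [131, 131, 130, 130, 130, 130, 130, 130, 129, 126, 125, 126, 129, 130, 130, 130, 130, 129, 127, 122, 119, 123, 129, 130, 126, 115, 98, 80, 69, 65, 65, 70]
115 [130, 130, 130, 130, 130, 131, 131, 130, 129, 125, 123, 125, 129, 130, 130, 131, 131, 131, 128, 123, 120, 123, 128, 130, 125, 111, 91, 74, 67, 65, 65, 71]
125 [130, 130, 130, 130, 131, 131, 131, 130, 129, 125, 122, 124, 128, 130, 130, 130, 130, 130, 128, 124, 120, 123, 128, 129, 124, 110, 89, 73, 67, 66, 66, 71]
170 [77, 77, 77, 78, 78, 78, 77, 76, 75, 72, 69, 72, 75, 77, 77, 76, 75, 75, 76, 82, 94, 107, 115, 117, 114, 103, 84, 70, 66, 65, 66, 70]
180 [31, 31, 32, 32, 32, 32, 31, 31, 31, 33, 45, 62, 74, 78, 77, 76, 75, 75, 73, 63, 46, 34, 31, 31, 32, 33, 32, 31, 31, 32, 32, 31]
190 [82, 82, 81, 81, 81, 80, 79, 78, 78, 82, 93, 109, 120, 121, 117, 113, 113, 110, 100, 88, 91, 108, 124, 130, 130, 129, 129, 129, 130, 129, 127, 120]
```

```bash
python3 -c "
from h import *
mv([548.5,217.4,176],17.5)"
```

```text
shift m [-0.0022 -0.0099  0.1641] turn [ 0.01 -0.   -0.58] at [553.5 208.6 340.1] F [ 0.4 -0.5  1. ] w 42.6 t 2.1
```

Request:
apply_moves(plan=[0, -0.0022, -0.0099, 0.04, 0, 0, -0.6, 0, -0.0022, -0.0099, 0.08, 0, 0, -0.6, 0, -0.0022, -0.0099, 0.11, 0, 0, -0.6, 0, -0.0022, -0.0099, 0.13, 0, 0, -0.6, 0, -0.0022, -0.0099, 0.145, 0, 0, -0.6, 0, -0.0022, -0.0099, 0.155, 0, 0, -0.6, 0, -0.0022, -0.0099, 0.164, 0, 0, -0.6, 0, -0.0022, -0.0099, 0.164, 0, 0, -0.6])

```text
t: 2.9
eef_pos: [548.5, 218.1, 175.3]
tool_rot: [0.0, 0.988, 0.153, -0.0]
contact_force: [0.4, -1.0, 0.7]
width: 42.6
```

```bash
python3 -c "
from h import *
mv([548.5,217.4,176],17.5)
d=grab('wrist','w2')
cv2.imwrite('pics/w2b.png',np.clip(cv2.resize(d['color'][:, 120:520],(800,800))[:600]*1.3,0,255).astype(np.uint8))"
```

```text
shift m [-0.0002  0.0007 -0.0007] turn [0.   0.05 0.05] at [548.5 218.1 175.3] F [ 0.4 -1.   0.7] w 42.6 t 2.9
```

View pics/w2b.png

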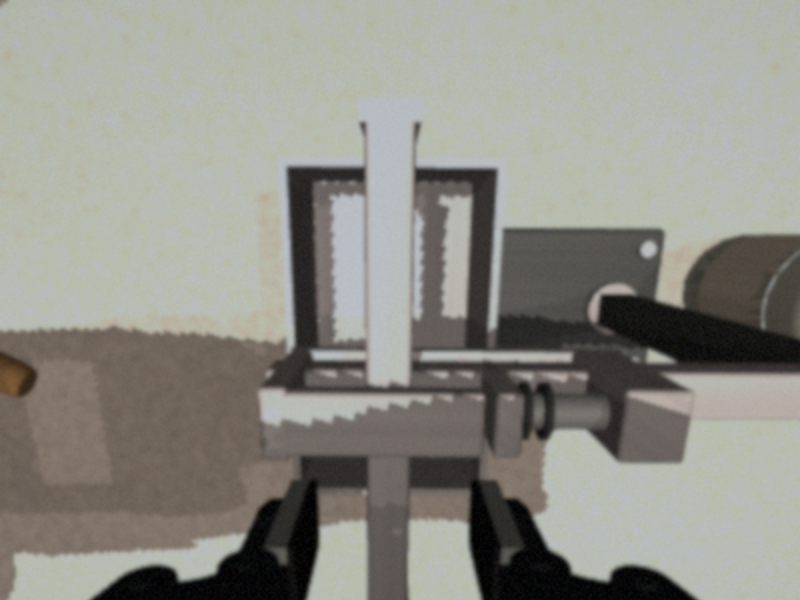

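The bar (x≈390) is centred between the pads (317 and 472), and the hook head is clear of the fingers. Close.

Request:
apply_moves(plan=[-0.5, 0, 0, 0, 0, 0, 0, -0.8, 0, 0, 0, 0, 0, 0, -1, 0, 0, 0, 0, 0, 0, -1, 0, 0, 0, 0, 0, 0, -1, 0, 0, 0, 0, 0, 0, -1, 0, 0, 0, 0, 0, 0, -1, 0, 0, 0, 0, 0, 0, -1, 0, 0, 0, 0, 0, 0])

```text
t: 3.75
eef_pos: [549.0, 218.7, 176.4]
tool_rot: [-0.0, 0.988, 0.153, 0.001]
contact_force: [-0.3, -0.7, 5.2]
width: 8.9
```

Request:
apply_moves(plan=[-1, 0, 0, -0.001, 0, 0, 0, -1, 0.002, 0, -0.001, 0, 0, 0, -1, 0.004, 0, -0.001, 0, 0, 0, -1, 0.006, 0, -0.001, 0, 0, 0, -1, 0.006, 0, -0.001, 0, 0, 0, -1, 0.006, 0, -0.001, 0, 0, 0])

```text
t: 4.35
eef_pos: [554.6, 220.5, 176.8]
tool_rot: [-0.0, 0.988, 0.153, 0.0]
contact_force: [0.4, 1.3, 0.3]
width: 8.5
```

```bash
cat >> h.py <<'E'
def f():
    st=telemetry.get_state();R=rot();print('tool-frame dpos',(R.inv().apply(st['eef_pos']-np.array([549,218.7,176.4]))).round(2),'F',R.inv().apply(st['contact_force']).round(2),'M',R.inv().apply(st['torque']).round(2),'w',round(st['width'],1),'t',st['t'], 'tilt',R.as_matrix()[:,2].round(4))
E
python3 -c "
from h import *
f()"
```

```text
tool-frame dpos [ 5.87 -0.06 -0.35] F [ 0.79 -1.14 -0.31] M [0.08 0.04 0.01] w 8.5 t 4.35 tilt [ 2.e-04  2.e-04 -1.e+00]
```

Request:
apply_moves(plan=[-1, 0.002, 0, 0, 0, 0, 0, -1, 0.003, 0, 0, 0, 0, 0, -1, 0.004, 0, 0, 0, 0, 0, -1, 0.004, 0, 0, 0, 0, 0])

```text
t: 4.75
eef_pos: [558.4, 221.7, 176.8]
tool_rot: [-0.0, 0.988, 0.153, 0.0]
contact_force: [-0.3, -0.3, -1.6]
width: 8.4
```

Request:
apply_moves(plan=[-1, 0.002, 0, 0, 0, 0, 0, -1, 0.003, 0, 0, 0, 0, 0, -1, 0.004, 0, 0, 0, 0, 0, -1, 0.004, 0, 0, 0, 0, 0])

```text
t: 5.15
eef_pos: [562.2, 222.9, 176.8]
tool_rot: [-0.0, 0.988, 0.153, 0.0]
contact_force: [-0.5, 0.6, -1.9]
width: 8.7
```

```bash
python3 -c "
from h import *
f()"
```

```text
tool-frame dpos [13.89  0.   -0.42] F [-0.31 -0.76  1.92] M [-0.05  0.03 -0.  ] w 8.7 t 5.15 tilt [ 2.e-04  0.e+00 -1.e+00]
```

Request:
apply_moves(plan=[-1, 0.002, 0, 0, 0, 0, 0, -1, 0.003, 0, 0, 0, 0, 0, -1, 0.004, 0, 0, 0, 0, 0, -1, 0.004, 0, 0, 0, 0, 0])

```text
t: 5.55
eef_pos: [565.6, 224.0, 176.7]
tool_rot: [0.0, 0.988, 0.153, -0.001]
contact_force: [-4.2, -1.7, -0.0]
width: 8.9
```

Request:
apply_moves(plan=[-1, 0.002, 0, 0, 0, 0, 0, -1, 0.003, 0, 0, 0, 0, 0, -1, 0.004, 0, 0, 0, 0, 0, -1, 0.004, 0, 0, 0, 0, 0])

```text
t: 5.95
eef_pos: [569.3, 225.1, 176.7]
tool_rot: [0.0, 0.988, 0.153, -0.001]
contact_force: [-5.7, -2.5, 0.9]
width: 8.6
```

```bash
python3 -c "
from h import *
f()"
```

```text
tool-frame dpos [ 2.126e+01  2.000e-02 -3.200e-01] F [-6.22  0.66 -0.93] M [-0.09 -1.08 -0.23] w 8.6 t 5.95 tilt [-1.7e-03 -7.0e-04 -1.0e+00]
```

Keeper contact is at about 15 mm of travel (force about 4.5 N, rising). I'll press on toward the stop.

Request:
apply_moves(plan=[-1, 0.001, 0, 0, 0, 0, 0, -1, 0.002, 0, 0, 0, 0, 0, -1, 0.003, 0, 0, 0, 0, 0, -1, 0.003, 0, 0, 0, 0, 0])

```text
t: 6.35
eef_pos: [572.1, 226.0, 176.7]
tool_rot: [0.0, 0.988, 0.153, -0.001]
contact_force: [-8.0, -2.4, 0.7]
width: 8.8
```

Request:
apply_moves(plan=[-1, 0.001, 0, 0, 0, 0, 0, -1, 0.002, 0, 0, 0, 0, 0, -1, 0.002, 0, 0, 0, 0, 0, -1, 0.002, 0, 0, 0, 0, 0])

```text
t: 6.75
eef_pos: [573.9, 226.5, 176.7]
tool_rot: [0.0, 0.988, 0.153, -0.001]
contact_force: [-8.8, -4.0, 1.4]
width: 9.0
```

```bash
python3 -c "
from h import *
f()"
```

```text
tool-frame dpos [26.07  0.05 -0.35] F [-9.55  1.14 -1.34] M [-0.1  -1.32 -0.28] w 9.0 t 6.75 tilt [-2.1e-03 -9.0e-04 -1.0e+00]
```

Request:
apply_moves(plan=[-1, 0.001, 0, 0, 0, 0, 0, -1, 0.001, 0, 0, 0, 0, 0, -1, 0.001, 0, 0, 0, 0, 0])

```text
t: 7.05
eef_pos: [574.8, 226.8, 176.7]
tool_rot: [0.0, 0.988, 0.153, -0.001]
contact_force: [-8.8, -3.7, 0.2]
width: 8.8
```

Request:
apply_moves(plan=[-1, 0.001, 0, 0, 0, 0, 0, -1, 0.001, 0, 0, 0, 0, 0, -1, 0.001, 0, 0, 0, 0, 0])

```text
t: 7.35
eef_pos: [575.7, 227.1, 176.7]
tool_rot: [0.0, 0.988, 0.153, -0.001]
contact_force: [-8.9, -4.5, 1.6]
width: 8.6
```

```bash
python3 -c "
from h import *
f()"
```

```text
tool-frame dpos [27.98  0.08 -0.33] F [-9.8   1.61 -1.56] M [-0.12 -1.47 -0.26] w 8.6 t 7.35 tilt [-0.0024 -0.001  -1.    ]
```

Request:
apply_moves(plan=[-1, 0.001, 0, 0, 0, 0, 0, -1, 0.001, 0, 0, 0, 0, 0, -1, 0.001, 0, 0, 0, 0, 0])

```text
t: 7.65
eef_pos: [576.5, 227.3, 176.6]
tool_rot: [0.0, 0.988, 0.153, -0.001]
contact_force: [-10.4, -4.2, 1.3]
width: 9.1
```

```bash
python3 -c "
from h import *
f()
d=grab('wrist','w3')
cv2.imwrite('pics/w3b.png',np.clip(cv2.resize(d['color'][:, 120:520],(800,800))[:600]*1.3,0,255).astype(np.uint8))"
```

```text
tool-frame dpos [28.84  0.1  -0.32] F [-11.17   0.86  -1.25] M [-0.14 -1.74 -0.33] w 9.1 t 7.65 tilt [-0.0028 -0.0012 -1.    ]
```

View pics/w3b.png

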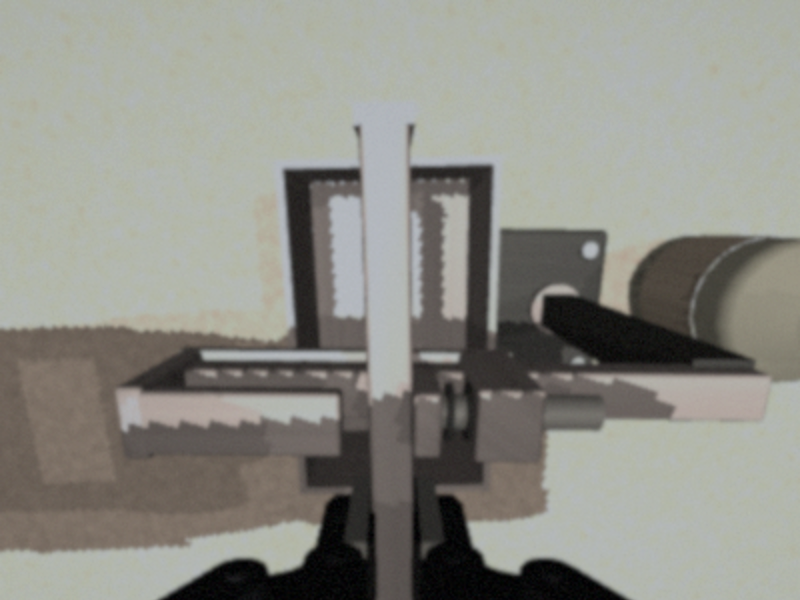

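The beak's end is at x≈342 and the bar's edge at 370, so the bar is about 6 mm clear, with the spring compressed. One more mm should confirm the stop.

Request:
apply_moves(plan=[-1, 0.001, 0, 0, 0, 0, 0, -1, 0.001, 0, 0, 0, 0, 0, -1, 0.001, 0, 0, 0, 0, 0])

```text
t: 8.0
eef_pos: [576.9, 227.4, 176.5]
tool_rot: [0.001, 0.988, 0.153, -0.002]
contact_force: [-14.8, -7.0, 3.2]
width: 8.8
```

```bash
python3 -c "
from h import *
f()"
```

```text
tool-frame dpos [29.27  0.13 -0.23] F [-16.27   2.17  -3.11] M [-0.22 -2.6  -0.53] w 8.8 t 8.0 tilt [-0.0045 -0.0019 -1.    ]
```

The stop is clear: +5 N for 0.4 mm. I'll lift straight up while still pressing, checking force.

Request:
apply_moves(plan=[-1, 0, 0, -0.003, 0, 0, 0, -1, 0, 0, -0.006, 0, 0, 0, -1, 0, 0, -0.009, 0, 0, 0, -1, 0, 0, -0.009, 0, 0, 0])

```text
t: 8.4
eef_pos: [576.6, 227.4, 184.1]
tool_rot: [0.001, 0.988, 0.153, -0.003]
contact_force: [-12.0, -5.0, -7.0]
width: 8.9
```

```bash
python3 -c "
from h import *
f()"
```

```text
tool-frame dpos [28.91  0.05 -7.92] F [-12.9    1.08   7.07] M [-0.36 -2.01 -0.41] w 8.9 t 8.4 tilt [-0.0062 -0.0025 -1.    ]
```

Request:
apply_moves(plan=[-1, 0, 0, -0.003, 0, 0, 0, -1, 0, 0, -0.006, 0, 0, 0, -1, 0, 0, -0.009, 0, 0, 0, -1, 0, 0, -0.012, 0, 0, 0, -1, 0, 0, -0.012, 0, 0, 0])

```text
t: 8.9
eef_pos: [576.8, 227.6, 196.4]
tool_rot: [0.001, 0.988, 0.153, -0.003]
contact_force: [-11.1, -4.3, -6.1]
width: 8.9
```

```bash
python3 -c "
from h import *
f()"
```

```text
tool-frame dpos [ 29.06  -0.03 -20.13] F [-11.88   0.74   6.2 ] M [-0.23 -1.91 -0.4 ] w 8.9 t 8.9 tilt [-0.0056 -0.0021 -1.    ]
```

Request:
apply_moves(plan=[-1, 0, 0, -0.004, 0, 0, 0, -1, 0, 0, -0.008, 0, 0, 0, -1, 0, 0, -0.012, 0, 0, 0, -1, 0, 0, -0.016, 0, 0, 0, -1, 0, 0, -0.02, 0, 0, 0, -1, 0, 0, -0.023, 0, 0, 0, -1, 0, 0, -0.023, 0, 0, 0, -1, 0, 0, -0.023, 0, 0, 0])

```text
t: 9.7
eef_pos: [578.3, 228.0, 220.8]
tool_rot: [-0.0, 0.988, 0.153, 0.0]
contact_force: [-0.1, 0.3, -2.4]
width: 8.9
```

```bash
python3 -c "
from h import *
f()
d=grab('wrist','w4');e=cams.grab_frame('side')['color'][205:325,215:335]
o=np.hstack([cv2.resize(d['color'][:, 120:520],(400,400)),cv2.resize(e,(400,400),interpolation=2)])
cv2.imwrite('pics/w4b.png',np.clip(o*1.3,0,255).astype(np.uint8))"
```

```text
tool-frame dpos [ 30.73  -0.   -44.41] F [ 0.04 -0.3   2.37] M [-0.14  0.02  0.03] w 8.9 t 9.7 tilt [ 0.  0. -1.]
```

View pics/w4b.png

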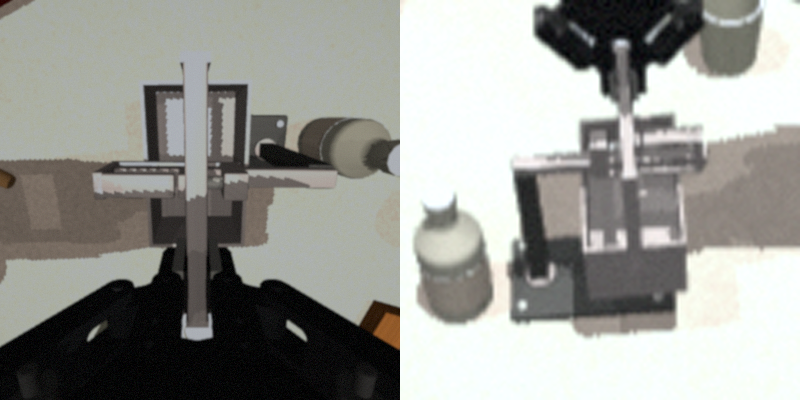

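The bar is free above the beak, level, with about 2.4 N hanging from the gripper and no side force. Drawing it forward.

Request:
apply_moves(plan=[-1, -0.008, 0, 0, 0, 0, 0, -1, -0.02, 0, 0, 0, 0, 0, -1, -0.034, 0, 0, 0, 0, 0, -1, -0.05, 0, 0, 0, 0, 0, -1, -0.066, 0, 0, 0, 0, 0, -1, -0.082, 0, 0, 0, 0, 0, -1, -0.098, 0, 0, 0, 0, 0, -1, -0.114, 0, 0, 0, 0, 0, -1, -0.13, 0, 0, 0, 0, 0, -1, -0.145, 0, 0, 0, 0, 0, -1, -0.156, 0, 0, 0, 0, 0, -1, -0.162, 0, 0, 0, 0, 0])

```text
t: 11.0
eef_pos: [423.0, 178.8, 221.0]
tool_rot: [-0.0, 0.988, 0.153, 0.0]
contact_force: [-0.3, 0.5, -3.6]
width: 8.9
```

```bash
python3 -c "
from h import *
f()
mv([440,60,300],0)"
```

```text
tool-frame dpos [-1.3218e+02 -4.0000e-02 -4.4600e+01] F [-0.14 -0.61  3.56] M [-0.11  0.06  0.02] w 8.9 t 11.0 tilt [ 2.e-04  1.e-04 -1.e+00]
shift m [-0.0196  0.1184 -0.079 ] turn [-0.000e+00 -1.000e-02  1.758e+01] at [423.  178.8 221. ] F [-0.3  0.5 -3.6] w 8.9 t 11.0
```

Request:
apply_moves(plan=[-1, 0, 0, -0.025, 0, 0, 0, -1, 0, 0, -0.05, 0, 0, 0, -1, 0, 0, -0.079, 0, 0, 0, -1, -0.0196, 0.04, -0.079, 0, 0, 6, -1, -0.0196, 0.08, -0.079, 0, 0, 12, -1, -0.0196, 0.118, -0.079, 0, 0, 17.6, -1, -0.0196, 0.118, -0.079, 0, 0, 17.6, -1, -0.0196, 0.118, -0.079, 0, 0, 17.6])

```text
t: 11.8
eef_pos: [440.9, 60.1, 299.8]
tool_rot: [-0.0, 1.0, -0.001, -0.0]
contact_force: [0.5, 1.0, -2.3]
width: 9.2
```

```bash
python3 - <<'E'
from h import *
f()
D=[load('top0'),load('side0')]
for n,d,(y0,y1,x0,x1) in(('top',D[0],(180,260,362,452)),('side',D[1],(155,212,300,366))):
    g=cv2.cvtColor(d['color'],cv2.COLOR_BGR2GRAY)[y0:y1,x0:x1]
    m=((g<np.median(g[g>150])*0.72)*255).astype(np.uint8); m=cv2.morphologyEx(m,cv2.MORPH_CLOSE,np.ones((5,5))); m=cv2.morphologyEx(m,cv2.MORPH_OPEN,np.ones((3,3)))
    c=max(cv2.findContours(m,0,2)[0],key=cv2.contourArea)+np.array([x0,y0])
    # project contour to rim plane, then min rect in world
    for z in(0,14):
        W=np.array([plane(d,*p[0],z)[:2] for p in c],np.float32); r=cv2.minAreaRect(W); print(n,z,r)
    k=3;o=cv2.resize(d['color'][y0:y1,x0:x1],None,fx=4,fy=4,interpolation=2);cv2.drawContours(o,[((c-[x0,y0])*4+2).astype(np.int32)],-1,(0,0,255),1);cv2.imwrite(f'pics/tr_{n}.png',o)
a,b=[cv2.imread(f'pics/tr_{n}.png') for n in('top','side')];b=cv2.copyMakeBorder(b,0,a.shape[0]-b.shape[0],0,0,0);cv2.imwrite('pics/tr.png',np.hstack([a,b]))
E
```

```text
tool-frame dpos [-107.83  158.81 -123.41] F [ 0.47 -1.05  2.29] M [ 0.09 -0.01 -0.06] w 9.2 t 11.8 tilt [-1.e-04  1.e-04 -1.e+00]
top 0 ((513.8543701171875, -182.75778198242188), (164.42367553710938, 115.07603454589844), 69.94609069824219)
top 14 ((511.5265808105469, -179.2353057861328), (162.15341186523438, 113.48715209960938), 69.94609069824219)
side 0 ((525.4507446289062, -152.26126098632812), (252.55111694335938, 118.6573257446289), 70.02582550048828)
side 14 ((523.1727294921875, -138.734619140625), (249.44129943847656, 117.1961669921875), 70.02581024169922)
```

View pics/tr.png

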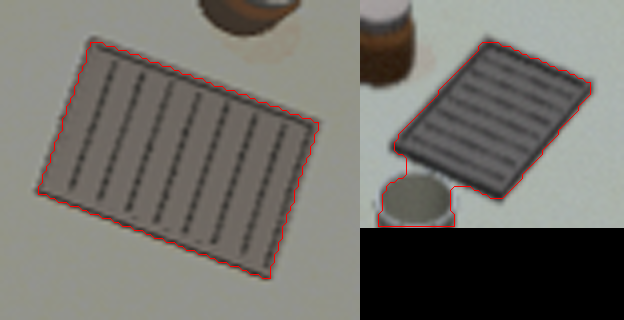

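```bash
python3 - <<'E'
from h import *
d=load('w4'); 
g=cv2.cvtColor(d['color'],cv2.COLOR_BGR2GRAY)
print(g[40:70,316].tolist()); print(g[310:345,318].tolist())
R=want(17.5); tcp=np.array([578.3,228,220.8])
for u,v in((316,51),(317,318),(317,338),(316,62)):
    P=plane(d,u,v,232); print((u,v),R.inv().apply(P-tcp).round(1))
s=load('side0'); C=np.array([plane(s,300+(x-360)/4,155+y/4,14) for x,y in((487,39),(591,84),(502,188),(392,146))]);print(C.round(),C.mean(0),np.linalg.norm(np.diff(C,axis=0),axis=1))
mv([440,60,300],0)
E
```

```text
[133, 132, 130, 134, 133, 133, 134, 133, 132, 131, 135, 133, 134, 136, 134, 135, 135, 135, 133, 133, 134, 137, 134, 134, 134, 135, 134, 136, 133, 136]
[61, 61, 64, 67, 70, 70, 70, 69, 69, 69, 70, 70, 71, 73, 74, 74, 81, 105, 125, 135, 135, 133, 135, 135, 134, 135, 135, 135, 131, 113, 74, 24, 0, 6, 9]
(316, 51) [  0.2 -99.4 -11.2]
(317, 318) [  0.8  23.1 -11.2]
(317, 338) [  0.8  35.8 -11.2]
(316, 62) [  0.2 -95.7 -11.2]
[[ 533. -270.   14.]
 [ 431. -233.   14.]
 [ 485.  -90.   14.]
 [ 587. -117.   14.]] [ 508.71501721 -177.35063678   14.        ] [108.524096   152.59699054 105.32019878]
shift m [-0.0009  0.0001 -0.0002] turn [-0.01  0.   -0.1 ] at [440.9  60.1 299.8] F [ 0.5  1.  -2.3] w 9.2 t 11.8
```

```bash
python3 -c "
from h import *
mv([499.4,-210.9,300],-20)"
```

```text
shift m [ 5.890e-02  2.709e-01 -2.000e-04] turn [-0.00e+00  1.00e-02  1.99e+01] at [440.9  60.1 299.8] F [ 0.5  1.  -2.3] w 9.2 t 11.8
```

Request:
apply_moves(plan=[-1, 0.005, 0.02, 0, 0, 0, 2, -1, 0.011, 0.05, 0, 0, 0, 4, -1, 0.019, 0.085, 0, 0, 0, 7, -1, 0.026, 0.12, 0, 0, 0, 9, -1, 0.034, 0.155, 0, 0, 0, 12, -1, 0.042, 0.19, 0, 0, 0, 15, -1, 0.049, 0.225, 0, 0, 0, 17, -1, 0.055, 0.252, 0, 0, 0, 19, -1, 0.0589, 0.2709, 0, 0, 0, 19.9, -1, 0.0589, 0.2709, 0.03, 0, 0, 19.9, -1, 0.0589, 0.2709, 0.06, 0, 0, 19.9, -1, 0.0589, 0.2709, 0.08, 0, 0, 19.9])

```text
t: 13.0
eef_pos: [499.5, -209.1, 217.7]
tool_rot: [-0.0, 0.985, -0.172, -0.001]
contact_force: [0.9, 0.2, -2.8]
width: 8.6
```

```bash
python3 -c "
from h import *
mv([499.4,-210.9,180],-20)
d=grab('top','t5');e=grab('side','s5')
o=np.vstack([cv2.resize(d['color'][150:290,340:480],None,fx=2.85,fy=2.85,interpolation=2)]);p=cv2.resize(e['color'][115:215,270:370],o.shape[1::-1],interpolation=2)
cv2.imwrite('pics/p5.png',np.clip(np.hstack([o,p])*1.3,0,255).astype(np.uint8))"
```

```text
shift m [0.0006 0.0018 0.0377] turn [-0.02  0.13  0.19] at [ 499.5 -209.1  217.7] F [ 0.9  0.2 -2.8] w 8.6 t 13.0
```

View pics/p5.png

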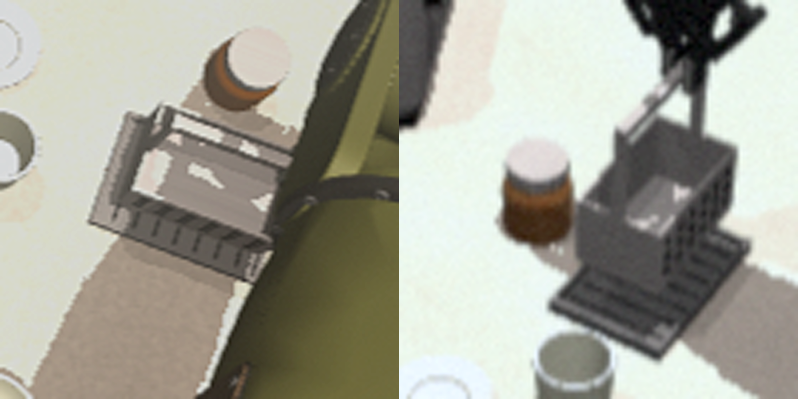

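The caddy is level over the tray. Its bottom edge in the side crop is at (578,240)–(665,281). I'll check it against the tray frame.

```bash
python3 - <<'E'
from h import *
s=load('s5');t=load('t5')
c=np.array([511,-179.]);a=np.radians(-20);R=np.array([[np.cos(a),np.sin(a)],[-np.sin(a),np.cos(a)]])
k=399/100
for n,x,y,z in(('bot left',578,240,66),('bot near',665,281,66),('rim right',737,150,136),('bot right',726,216,66)):
    P=plane(s,270+(x-399)/k,115+y/k,z); print(n,P.round(),(R@(P[:2]-c)).round(1))
for n,x,y,z in(('rim left-bottom',133,198,136),('rim far-left',160,105,136),('bar left',160,105,222)):
    P=plane(t,340+x/2.85,150+y/2.85,z); print('top',n,P.round(),(R@(P[:2]-c)).round(1))
for n,x,y,z in(('tray left',550,303,14),('tray near',660,350,14),('tray right',749,240,14)):
    P=plane(s,270+(x-399)/k,115+y/k,z); print(n,P.round(),(R@(P[:2]-c)).round(1))
E
```

```text
bot left [ 570. -149.   66.] [45.1 48.4]
bot near [ 488. -117.   66.] [-42.5  50.5]
rim right [ 448. -214.  136.] [-47.  -54.7]
bot right [ 451. -207.   66.] [-46.4 -47. ]
top rim left-bottom [ 489. -103.  136.] [-46.7  63.9]
top rim far-left [ 567. -127.  136.] [35.1 67.9]
top bar left [ 546. -108.  222.] [ 8.  78.9]
tray left [ 588. -120.   14.] [51.9 81.9]
tray near [485. -87.  14.] [-56.4  77.8]
tray right [ 431. -237.   14.] [-54.9 -81.6]
```

Within tolerance: y is about +1 mm and x about -2 mm, against ±11 mm of clearance. I'll lower with a small correction.

Request:
apply_moves(plan=[-1, 0.002, 0.0018, 0.008, 0, 0, 0.2, -1, 0.002, 0.0018, 0.018, 0, 0, 0.2, -1, 0.002, 0.0018, 0.026, 0, 0, 0.2, -1, 0.002, 0.0018, 0.033, 0, 0, 0.2, -1, 0.002, 0.0018, 0.039, 0, 0, 0.2, -1, 0.002, 0.0018, 0.044, 0, 0, 0.2, -1, 0.002, 0.0018, 0.048, 0, 0, 0.2, -1, 0.002, 0.0018, 0.051, 0, 0, 0.2, -1, 0.002, 0.0018, 0.051, 0, 0, 0.2, -1, 0.002, 0.0018, 0.051, 0, 0, 0.2])

```text
t: 14.1
eef_pos: [501.0, -212.7, 169.0]
tool_rot: [0.0, 0.985, -0.175, 0.0]
contact_force: [-0.4, -0.0, -2.2]
width: 8.7
```

```bash
python3 -c "
from h import *
mv([499.4,-210.9,156.5],-20);f()"
```

```text
shift m [-0.0021 -0.0011  0.0125] turn [ 0.   -0.02 -0.12] at [ 501.  -212.7  169. ] F [-0.4 -0.  -2.2] w 8.7 t 14.1
tool-frame dpos [103.28 421.57   7.41] F [-0.42  0.16  2.16] M [-0.11 -0.01 -0.03] w 8.7 t 14.1 tilt [ 2.e-04 -1.e-04 -1.e+00]
```

Request:
apply_moves(plan=[-1, 0, -0.001, 0.002, 0, 0, 0, -1, 0, -0.001, 0.004, 0, 0, 0, -1, 0, -0.001, 0.006, 0, 0, 0, -1, 0, -0.001, 0.008, 0, 0, 0, -1, 0, -0.001, 0.0095, 0, 0, 0, -1, 0, -0.001, 0.0105, 0, 0, 0, -1, 0, -0.001, 0.0105, 0, 0, 0])

```text
t: 14.8
eef_pos: [501.2, -211.7, 158.2]
tool_rot: [-0.0, 0.985, -0.175, -0.0]
contact_force: [1.2, 0.6, -3.2]
width: 9.1
```

Request:
apply_moves(plan=[-1, 0, 0, 0.0007, 0, 0, 0, -1, 0, 0, 0.0014, 0, 0, 0, -1, 0, 0, 0.002, 0, 0, 0, -1, 0, 0, 0.002, 0, 0, 0])

```text
t: 15.2
eef_pos: [501.8, -211.9, 157.2]
tool_rot: [0.0, 0.985, -0.175, 0.001]
contact_force: [1.3, 1.3, 5.8]
width: 8.9
```

Request:
apply_moves(plan=[-1, 0, 0, 0.0007, 0, 0, 0, -1, 0, 0, 0.0007, 0, 0, 0])

```text
t: 15.4
eef_pos: [502.2, -212.0, 157.1]
tool_rot: [0.0, 0.985, -0.175, 0.002]
contact_force: [1.8, 1.3, 9.5]
width: 8.9
```

Request:
apply_moves(plan=[-0.7, 0, 0, 0, 0, 0, 0, -0.5, 0, 0, 0, 0, 0, 0, -0.3, 0, 0, 0, 0, 0, 0, -0.1, 0, 0, 0, 0, 0, 0, -0.1, 0, 0, 0, 0, 0, 0, -0.1, 0, 0, 0, 0, 0, 0])

```text
t: 16.0
eef_pos: [501.2, -211.7, 155.6]
tool_rot: [-0.0, 0.985, -0.175, -0.0]
contact_force: [-0.1, 0.2, -0.3]
width: 38.6
```

```bash
python3 -c "
from h import *
f();g=cams.grab_frame('wrist');cv2.imwrite('pics/w6.png',g['color'])"
```

```text
tool-frame dpos [103.2  420.58  20.79] F [-0.12 -0.14  0.31] M [ 0.05 -0.02  0.02] w 38.6 t 16.0 tilt [-1.e-04  1.e-04 -1.e+00]
```

View pics/w6.png

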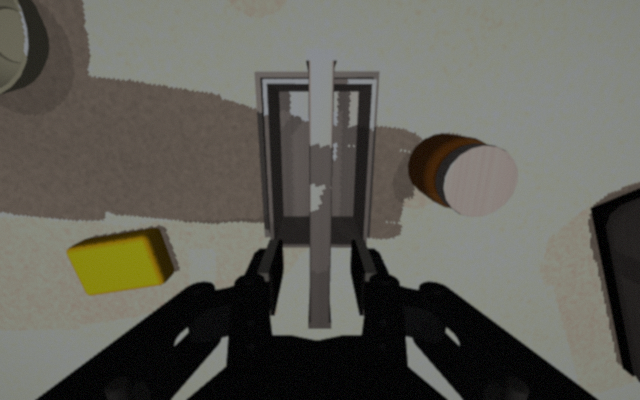

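Released. The bar (x≈320) sits midway between the tray's rim edges (257–380) and the pads are open. Retreating up.

Request:
apply_moves(plan=[-0.1, 0, 0, -0.008, 0, 0, 0, -0.1, 0, 0, -0.025, 0, 0, 0, -0.1, 0, 0, -0.05, 0, 0, 0, -0.1, 0, 0, -0.08, 0, 0, 0, -0.1, 0, 0, -0.12, 0, 0, 0, -0.1, 0, 0, -0.16, 0, 0, 0, -0.1, -0.03, 0, -0.18, 0, 0, 0, -0.1, -0.07, 0, -0.18, 0, 0, 0, -0.1, -0.1, 0, -0.18, 0, 0, 0, -0.1, -0.1, 0, -0.18, 0, 0, 0, -0.1, -0.1, 0, -0.18, 0, 0, 0])

```text
t: 17.15
eef_pos: [407.2, -177.3, 336.6]
tool_rot: [0.0, 0.985, -0.175, 0.001]
contact_force: [0.6, -0.5, 0.1]
width: 38.3
```

```bash
python3 -c "
from h import *
f();d=grab('wrist','w7');e=grab('side','s7')
o=cv2.resize(d['color'],(400,250));p=cv2.resize(e['color'][115:240,250:450],(400,250),interpolation=2)
cv2.imwrite('pics/p7.png',np.clip(np.hstack([o,p])*1.3,0,255).astype(np.uint8))"
```

```text
tool-frame dpos [   3.45  420.62 -160.14] F [ 0.77  0.3  -0.08] M [-0.    0.02 -0.  ] w 38.3 t 17.15 tilt [ 1.6e-03 -8.0e-04 -1.0e+00]
```

View pics/p7.png

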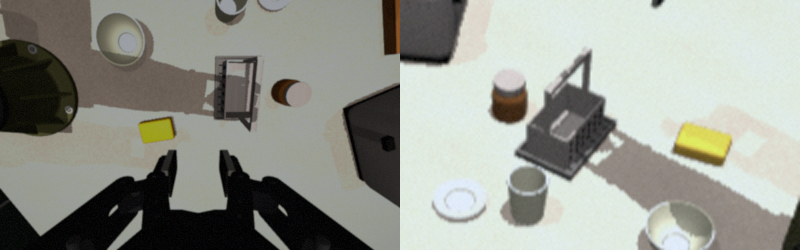

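The caddy stands flat inside the rim, upright, and the cup, jar and saucer are in place. Handing in.

```bash
python3 -c "
from h import *
print(order.close_job())"
```

```text
the job is handed in; nothing more can be done
None
```

The caddy is off the hook and standing in the grey draining tray, and the job is handed in at about 17 s of the 54 s allowed. The hand-in reported no verdict.

- **Unhooking:** I gripped the bar about 36 mm from its middle and slid it back. The keeper touched at about 15 mm of travel, and the force then rose from about 4.5 to 10 N. The stop showed as a sharp rise to about 16 N at 29 mm. I lifted 44 mm while still pressing, then drew the bar 163 mm forward with no sign of catching.
- **Placing:** I lowered it slowly until it rested on the tray floor, with about 9.5 N at the wrist, then released it and backed away.
- **Last checks:**
  - The final pictures show the caddy upright and flat inside the rim, with the cup, jar and saucer apparently unmoved; I judged that by eye.
  - The wrist force reads about zero after release.
- **Less certain:**
  - My position readings over the tray disagreed by a few mm: the side-view tub corners came out too short, 97 mm against 130 mm. The wrist view showed it centred across the tray.
  - I did not measure the final lengthwise position. I relied on it sitting inside the rim, which allows about ±11 mm.

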